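# Ready the autoclave tray: snap the tip box shut, vent the bottle cap and hold it

## Task

Get this tray ready for the autoclave: press the tip box's hinged lid down until it snaps shut past its catch, so that the tips stay covered. Then screw the blue cap of the square bottle all the way down until it bottoms out, and back it off a quarter turn so that the bottle can vent. Finish while still gripping the cap at that setting, so that I can tape it; do not let go, and do not disturb the other things on the bench.

Things in the scene. Friction and masses are not known exactly. Their poses are not given: they have to be found in the camera images.
- tray: Shallow stainless tray with an open top, 220 x 320 mm, walls 32 mm high, 3 mm sheet; it is heavy and stays put. Origin: centre of its underside; its y axis runs along the long side. The tip box stands in it at about y = -0.07, the wire rack with the bottle at about y = +0.095.
- tip_box: Blue pipette tip box, 90 (x) x 120 (y) x 67 mm high with its lid shut; it stays put. Origin: centre of its underside, z up; -x is its front, facing the robot. The clear lid, 26 mm deep, has a flat top (x = -0.040 to 0.042) at z = 0.067 when shut and is hinged along y at the back, at x = 0.043, z = 0.040. A sprung blue catch sits mid-front at x = -0.047, up to z = 0.054.
- tip_box_lid (a joint): Opening angle of the tip box lid, rad: 0 is shut, larger is further open (front edge rises). Starts 0.25 to 0.55 open and stays where it is left. Swung down lightly, it comes to rest ajar on its catch at about 0.10; a push of 5 to 12 N on top, mid-width, 50 to 70 mm in front of the hinge, takes it past the catch (at about 0.06), and it then snaps shut to 0 and stays.
- cap_grip (a point): Centre (on the axis, half-way up) of the bottle's blue ribbed screw cap: 40 mm diameter, 26 mm high, axis vertical, flat top 13 mm above this point. A white pen tick on top runs from the middle to the rim along this point's x axis. The cap is already started on the bottle's thread.
- cap_screw (a joint): Turn of the blue cap on its thread, rad: 0 is bottomed out (a hard stop); positive is counter-clockwise seen from above, that is unscrewed. A quarter turn is 1.57. Starts 2.4 to 4.0 from the bottom. The cap sinks 0.64 mm per rad on the way down, turns with about 0.06 N m and stays where it is left.
- bottle_cap: The same blue cap as a body; origin: centre of its underside, z up.
- tape_roll: Cream-coloured roll of indicator tape on a cardboard core, lying flat, 100 mm outer, 62 mm inner diameter, 19 mm high; leave alone. Origin: centre of its underside.
- lab_notebook: Dark blue notebook lying flat, 105 x 152 x 14 mm; leave alone. Origin: centre of its underside.
- pipette_1000: White adjustable pipette with blue plunger lying on the bench, 237 mm long; leave alone. Origin: centre of its underside.
- petri_1: Amber petri dish, 84 mm diameter, 6 mm high; leave alone. Origin: centre of its underside.
- rack: Wire rack with two cells, 148 (x) x 75 (y) x 52 mm; it stays put. Origin: centre of its underside. The cell at x = -0.036 holds the clear square bottle (64 x 64 mm, body to 0.096 high, sloping shoulder to 0.110, then the cap) close enough that it cannot turn or shift. The cell at x = +0.036 holds a small round bottle with black cap, top at 0.091.
Mind the look-alikes: they are no part of the job. There is more than one size of the rack; the job needs the larger.

How it is judged:
On the way, in this order (a step that is already met when the one before it is completed fails the run):
1. the tip box lid is snapped shut past its catch (value of joint tip_box_lid below 0.03 rad), for 0.2 s.
2. the cap is screwed down until it bottoms out, the lid still shut (value of joint cap_screw below 0.08 rad and value of joint tip_box_lid below 0.03 rad), for 0.1 s.
At the end, for the whole second after the job is handed in: The tip box lid is shut within 0.03 rad; the cap, after having bottomed out (within 0.08 rad), stands backed off 1.57 rad within 0.3 rad and at rest; the gripper still holds the cap, the middle of its pads within 30 mm of the cap's centre and pressing with more than 5 N (value of joint tip_box_lid below 0.03 rad and value of joint cap_screw between 1.27 and 1.87 rad and velocity of joint cap_screw between -0.1 and 0.1 rad/s and contact force between the fingers and bottle_cap above 5 N and distance between the grasp point and cap_grip below 0.03 m); the arm keeps its last pose, push and grip.
It fails at once if another thing on the bench was pushed more than 20 mm (distance of any of tape_roll, lab_notebook, pipette_1000, petri_1 from where it was at the start of the episode above 0.02 m).
It also fails if it takes over 61 s, if anything falls off the work surface, if the arm or the gripper's body presses on something with over 40 N, if the wrist force passes 120 N, or if a joint passes its speed limit or range.

## Robot

A 7-joint arm with a two-finger parallel gripper is mounted at the origin on a cart in front of the work surface, level with it; the furniture and walls round the work are solid. World frame = base frame: x ahead of the robot, y to its left, z up, the work surface at z = 0. Lengths are in m, angles in rad, forces in N, time in s.
With the tool pointing down it reaches from about 0.425 to 1.025 m from the base axis. Payload 3.6 kg.
Tool frame: the origin (TCP) lies on the centre line of the jaws, within the pads' length; the fingertips stand 19 mm ahead of it and the grasp point (between the pads) is the TCP (arm.tips_ahead is the distance from the TCP to the fingertips, in m); z points along the fingers, y is the direction in which the jaws open and shut (so a half turn about z gives the same grasp; the last joint's range is limited). The gripper opens to 85 mm and grips with 20 to 120 N. Pads are 22 mm wide; open, the fingers measure 114 mm over their backs; the gripper's body (76 mm by 85 mm) begins 54 mm behind the grasp point. The pads swing forward as they close: fully open they stand 13 mm farther back than shut.
Start: joints at [1.238, 0.591, 0.048, 1.609, -0.033, 0.943, -0.034], TCP at [0.172, -0.704, 0.25] pointing down, gripper open.
Joint ranges: [-2.69, 2.69], [-0.47, 2.24], [-1.27, 1.36], [0.19, 2.51], [-1.53, 4.68], [0.08, 2.07], [-3.09, 3.09]. Speed limits (rad/s): [2.57, 2.57, 3.14, 3.14, 3.14, 3.14, 3.14].

## Interface

Orientations are given as a unit quaternion [w, x, y, z].
In Python, from cell import arm, optics gives the robot as it stands.
- The arm moves only by the shell command python3 -m jog 'ROWS' [OPENING]. ROWS is JSON, a list that holds one entry, the list of rows, each a list of 4 numbers: the shift along the tool's x, y, z in mm, then the turn about the tool's z in rad. A call has exactly 10 rows; each row shifts and turns the pose as measured when the row begins, along the tool's axes as they then stand; what a row does not reach is not made up. A row lasts 1/12 s, in which the tool goes at most 41.7 mm and 7.16 degrees, less where a joint would pass 70% of its speed; a pose out of reach is approached as far as the arm can. A call with a gripper value outside its range is refused whole. OPENING is the opening, from 0 (shut) to 1 (fully open), set as the call begins (- or left out, the last holds). The fingers move at their own pace and stop on an object; the grip force is fixed at half the most. Time passes only in rows, so rows that do not move let the fingers close, or fill a call up. It gives the time, the measured TCP pose, the force and the opening at its end, in the units of the state.
- arm.state(): the state, without advancing time (a new reading comes with each control period).
- optics.read_camera(name): name is "side" or "top"; returns the picture (420x560x3 uint8, red, green, blue); there is no depth.
- optics.camera_info(name): a dict with "intrinsics" (3x3 intrinsics, pixels), "cam_to_world" (4x4, takes a point from camera to world coordinates). Camera axes: x right, y down, z forward; pixel columns grow to the right and rows downward; lengths in m; the calibration is good to about 2 mm. A picture is of the moment at which its call begins. camera_info takes no time and is no camera call.
- arm.finish_job(): hands the job in, once; it reports no verdict.
The state is a dict: "clock": time; "joints": joint angles; "dq": joint speeds; "tau": joint torques, N m; "position": TCP position; "tool_rot": TCP orientation; "force": force on the tool from outside, world axes, zero at the start; "ft_torque": the same for the moment, N m; "opening": opening from 0.0 (shut) to 1.0 (fully open).
Only numpy, scipy, OpenCV 4.12 (cv2) and the standard library are available. Lean on these libraries where they do the work, as an engineer would, in place of code of your own. Each camera call takes 0.05 s, during which the arm holds its last target.

## Working session

There is one attempt and no reset: what is moved stays moved. The work goes in short steps, Python scripts to look and compute and a shell command to move; the robot and the scene stay as the last step left them, time stands still between calls to the robot, and variables do not carry over. Pictures are saved under pics/ and viewed, and the job is handed in when it is done.

```bash
ls; mkdir -p pics; python3 - <<'E'
from cell import arm, optics
import cv2
print(arm.state())
for n in("side","top"):
    im=optics.read_camera(n); cv2.imwrite(f"pics/{n}0.png",im[:,:,::-1])
    i=optics.camera_info(n); print(n,i["intrinsics"],i["cam_to_world"])
E
```

```text
pics
{'clock': 0.0, 'joints': array([ 1.23752269,  0.59212585,  0.04826432,  1.60984608, -0.03331022,
        0.94270752, -0.03369899]), 'dq': array([-0.00145461,  0.00088586,  0.0022315 , -0.00079934,  0.00084497,
       -0.00075869, -0.00050041]), 'tau': array([-3.53975383e-04, -5.48693275e+01,  1.54663570e+00, -1.98124963e+01,
        9.29826521e-03,  8.68340285e-03, -1.50838691e-06]), 'position': array([ 0.17201708, -0.70347459,  0.24912623]), 'tool_rot': array([-1.12603832e-03,  9.92815288e-01,  1.19651584e-01, -1.86434469e-04]), 'force': array([-0.57910946,  0.06399949, -0.78911054]), 'ft_torque': array([ 0.00709287,  0.01988358, -0.06166431]), 'opening': 1.0030075637988618}
side [[415.35023199   0.         278.46696548]
 [  0.         415.35023199 204.61606653]
 [  0.           0.           1.        ]] [[ 0.99916481 -0.01679912  0.03724876  0.5049773 ]
 [-0.03928486 -0.64572027  0.7625628  -0.87582613]
 [ 0.01124189 -0.76338923 -0.64584093  0.82906439]
 [ 0.          0.          0.          1.        ]]
top [[464.55009536   0.         273.06494664]
 [  0.         464.55009536 198.82750643]
 [  0.           0.           1.        ]] [[ 0.02126523 -0.98787193  0.15380778  0.30773773]
 [-0.99955788 -0.01780988  0.02380856 -0.04566035]
 [-0.02078051 -0.15424607 -0.98781391  1.68230282]
 [ 0.          0.          0.          1.        ]]
```

View pics/side0.png

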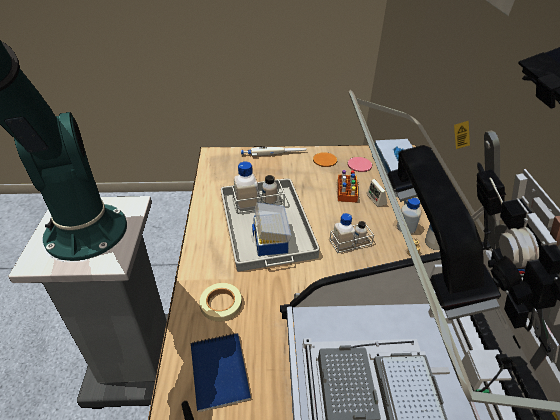

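View pics/top0.png

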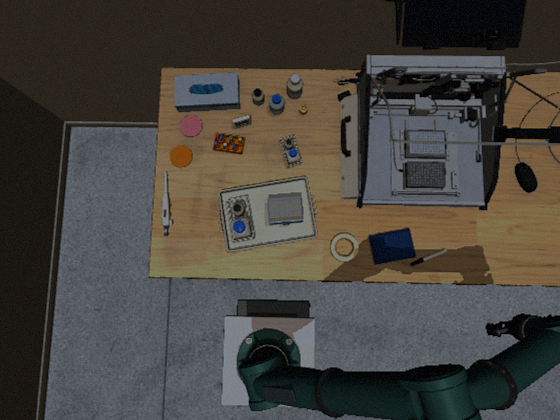

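The side view shows the tray with the tip box at (270,230) and the square bottle's blue cap at (245,168). In the top view the cap is at (239,228) and the lid at (285,208). The look-alike small rack is outside the tray. I'll enlarge these areas.

```bash
python3 - <<'E'
import cv2
s=cv2.imread("pics/side0.png");t=cv2.imread("pics/top0.png")
cv2.imwrite("pics/s1.png",cv2.resize(s[150:280,215:345],None,fx=4.6,fy=4.6,interpolation=cv2.INTER_CUBIC))
cv2.imwrite("pics/t1.png",cv2.convertScaleAbs(cv2.resize(t[170:255,212:322],None,fx=7,fy=7,interpolation=cv2.INTER_CUBIC),alpha=1.4))
E
```

```text
(no output)
```

View pics/s1.png

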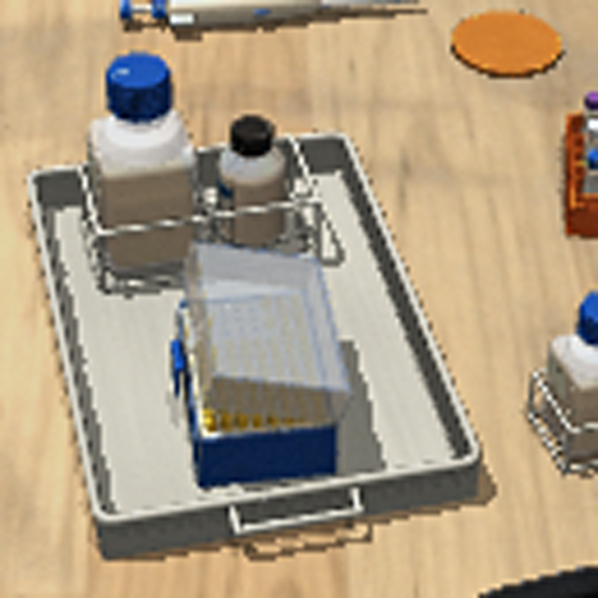

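View pics/t1.png

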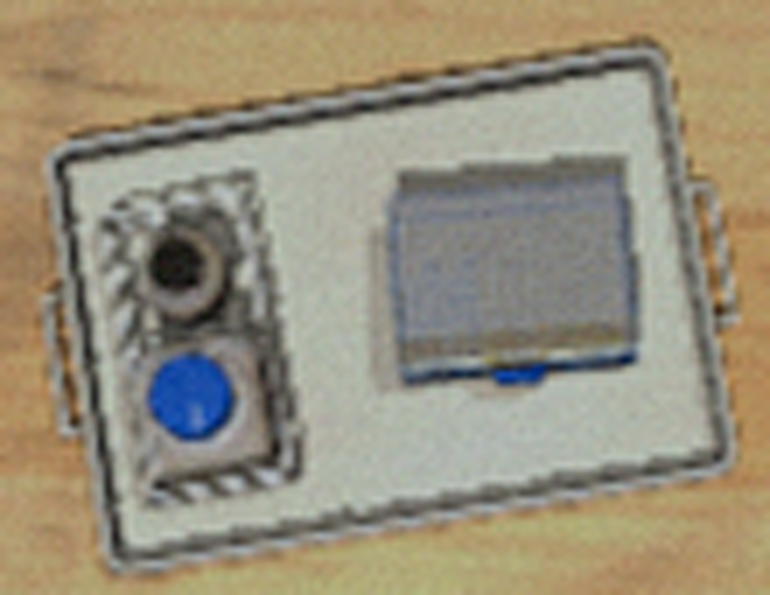

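```bash
cat > h.py <<'E'
import numpy as np, json
from cell import arm, optics
import cv2
def cam(n):
    i=optics.camera_info(n); return np.array(i["intrinsics"]),np.array(i["cam_to_world"])
def ray(n,uv):
    K,T=cam(n); d=T[:3,:3]@np.linalg.solve(K,[uv[0],uv[1],1.]); return T[:3,3],d/np.linalg.norm(d)
def atz(n,uv,z):
    o,d=ray(n,uv); return o+d*(z-o[2])/d[2]
def tri(a,b):
    o1,d1=ray("side",a);o2,d2=ray("top",b)
    A=np.c_[d1,-d2]; t=np.linalg.lstsq(A,o2-o1,rcond=None)[0]
    p=o1+d1*t[0];q=o2+d2*t[1]; return (p+q)/2,np.linalg.norm(p-q)
def proj(n,P):
    K,T=cam(n); p=K@(T[:3,:3].T@(np.array(P)-T[:3,3])); return p[:2]/p[2]
S=lambda u,v:(u/4.6+215-.4,v/4.6+150-.4)
Tp=lambda u,v:(u/7+212-.43,v/7+170-.43)
E
python3 - <<'E'
from h import *
np.set_printoptions(precision=4,suppress=True)
print("cap top",tri(S(139,72),Tp(191,393)))
for z in(.12,.13,.14,.15): print(z,atz("top",Tp(191,393),z),atz("side",S(139,72),z))
tc=[(60,150),(655,45),(730,460),(115,570)]
c=[atz("top",Tp(*u),.032) for u in tc]; print(c,np.mean(c,0))
l=c[0]-c[1];m=c[3]-c[2];print("tray long axis ang",[np.arctan2(v[1],v[0]) for v in(l,m)], np.linalg.norm(l))
print("catch",atz("top",Tp(520,377),.055),tri(S(178,355),Tp(520,372)))
a,b=atz("top",Tp(405,383),.043),atz("top",Tp(635,360),.043);print("front edge",a,b,np.linalg.norm(a-b),np.arctan2((a-b)[1],(a-b)[0])-np.pi/2)
# lid top corners from side
for nm,s in dict(FL=(192,243),FR=(327,262),RR=(352,385),RL=(190,392)).items(): print(nm,s,S(*s))
E
```

```text
cap top (array([0.4547, 0.1029, 0.1491]), np.float64(0.0009519661023233117))
0.12 [0.457  0.1056 0.12  ] [0.453 0.145 0.12 ]
0.13 [0.456  0.1047 0.13  ] [0.4537 0.1306 0.13  ]
0.14 [0.4551 0.1037 0.14  ] [0.4545 0.1162 0.14  ]
0.15 [0.4541 0.1027 0.15  ] [0.4552 0.1018 0.15  ]
[array([0.5899, 0.186 , 0.032 ]), array([ 0.6504, -0.1202,  0.032 ]), array([ 0.4366, -0.1604,  0.032 ]), array([0.3749, 0.1497, 0.032 ])] [0.5129 0.0138 0.032 ]
tray long axis ang [np.float64(1.7658672036668497), np.float64(1.7673432178877038)] 0.3121382745640718
catch [ 0.4744 -0.0533  0.055 ] (array([ 0.4773, -0.0532,  0.055 ]), np.float64(0.0007816009216458158))
front edge [0.4715 0.0048 0.043 ] [ 0.4854 -0.1113  0.043 ] 0.11694575071639225 0.11919615966102759
FL (192, 243) (256.33913043478265, 202.42608695652174)
FR (327, 262) (285.68695652173915, 206.55652173913043)
RR (352, 385) (291.12173913043483, 233.29565217391306)
RL (190, 392) (255.90434782608693, 234.8173913043478)
```

```bash
python3 -m jog '[[[21,-29,0,0],[21,-29,0,0],[21,-29,0,0],[21,-29,0,0],[21,-29,0,0],[21,-29,0,0],[21,-29,0,0],[21,-29,0,0],[21,-29,0,0],[21,-29,0,0]]]' 0; python3 -c "
from h import *
s=arm.state();print(s['joints'],s['position'],s['tool_rot'],s['clock'])"
```

```text
clock: 0.93
position: [0.3049, -0.3656, 0.243]
tool_rot: [-0.001, 0.994, 0.111, -0.004]
force: [0.6, 0.6, -0.2]
opening: 0.003
[ 0.76937469  0.29349247  0.00956163  2.16030271  0.00431926  0.69364362
 -0.5726855 ] [ 0.30489954 -0.36562029  0.24298779] [-5.25097434e-04  9.93787608e-01  1.11220762e-01 -3.98205717e-03] 0.9333
```

```bash
python3 -m jog '[[[27,-27,5,0],[27,-27,5,0],[27,-27,5,0],[27,-27,5,0],[27,-27,5,0],[27,-27,5,0],[27,-27,5,0],[27,-27,5,0],[27,-27,5,0],[22,-22,5,0]]]' 0; python3 -c "
from h import *
s=arm.state();print(s['joints'],s['position'],s['tool_rot'],s['clock'])
cv2.imwrite('pics/s2.png',cv2.resize(optics.read_camera('side')[130:290,195:355,::-1],None,fx=3.7,fy=3.7,interpolation=cv2.INTER_CUBIC))"
```

```text
clock: 1.77
position: [0.5088, -0.0307, 0.1895]
tool_rot: [-0.0, 0.994, 0.11, -0.004]
force: [0.9, -0.4, -0.4]
opening: -0.003
[ 0.02934224  0.41604994 -0.07536282  2.1338323   0.05352127  0.60172292
 -1.43479947] [ 0.50875553 -0.03066888  0.18946533] [-3.64406951e-04  9.93947782e-01  1.09775309e-01 -4.12979458e-03] 1.7667
```

View pics/s2.png

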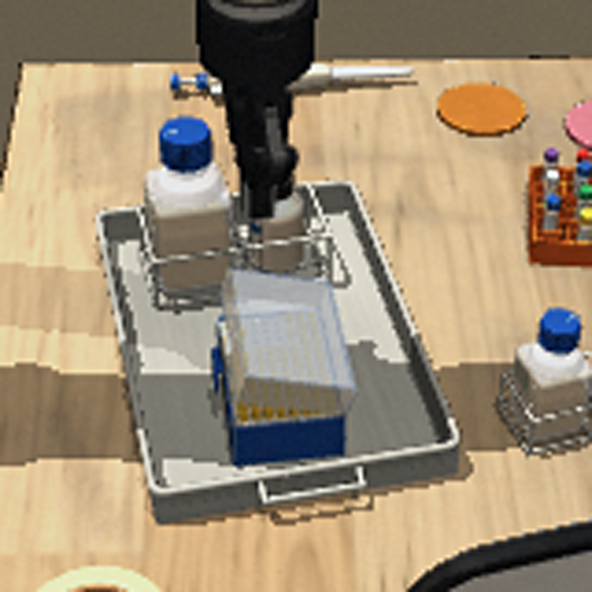

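```bash
python3 -m jog '[[[-4,9,6,0],[-4,9,7,0],[0,0,7,0],[0,0,7,0],[0,0,7,0],[0,0,7,0],[0,0,7,0],[0,0,7,0],[0,0,4,0],[0,0,0,0]]]' 0; python3 -m jog '[[[0,0,3,0],[0,0,3,0],[0,0,3,0],[0,0,3,0],[0,0,3,0],[0,0,3,0],[0,0,3,0],[0,0,3,0],[0,0,3,0],[0,0,0,0]]]' 0;
```

```text
clock: 2.65
position: [0.5052, -0.047, 0.1223]
tool_rot: [-0.002, 0.994, 0.112, -0.005]
force: [-0.8, -0.0, -0.4]
opening: 0.004
clock: 3.48
position: [0.5055, -0.0463, 0.0935]
tool_rot: [-0.002, 0.994, 0.113, -0.004]
force: [-0.4, -0.5, 1.8]
opening: 0.002
```

```bash
python3 -m jog '[[[0,2,1,0],[0,0,1,0],[0,0,1,0],[0,0,1,0],[0,0,1,0],[0,0,0.5,0],[0,0,0.5,0],[0,0,0,0],[0,0,0,0],[0,0,0,0]]]' 0; python3 -c "
from h import *
s=arm.state();print(s['force'],s['position'])
cv2.imwrite('pics/s3.png',cv2.resize(optics.read_camera('side')[180:270,225:315,::-1],None,fx=6,fy=6,interpolation=cv2.INTER_CUBIC))"
```

```text
clock: 4.32
position: [0.5062, -0.0472, 0.0888]
tool_rot: [-0.003, 0.994, 0.113, -0.004]
force: [0.7, 1.3, -0.4]
opening: 0.002
[ 0.67120493  1.30646646 -0.44667724] [ 0.50621942 -0.04720145  0.08881561]
```

View pics/s3.png

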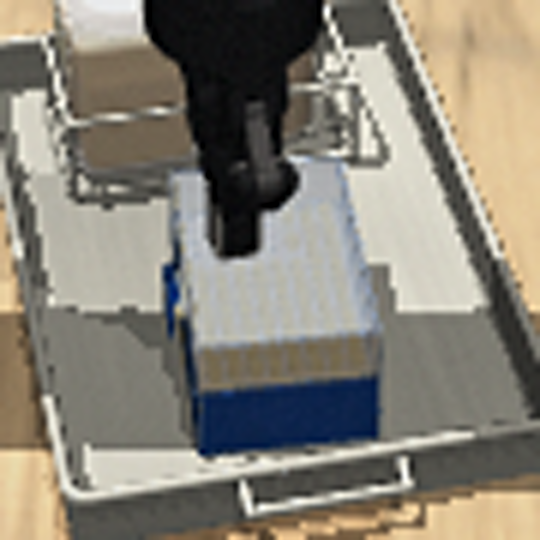

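The lid looks down and the force dropped, which fits a snap. I'll press on to confirm it meets a firm stop.

```bash
python3 -m jog '[[[0,0,1,0],[0,0,1,0],[0,0,1,0],[0,0,1,0],[0,0,1,0],[0,0,1,0],[0,0,0,0],[0,0,0,0],[0,0,0,0],[0,0,0,0]]]' 0
```

```text
clock: 5.2
position: [0.5067, -0.0472, 0.0887]
tool_rot: [-0.002, 0.994, 0.113, -0.003]
force: [-0.0, -0.1, 0.2]
opening: 0.004
```

```bash
python3 -m jog '[[[0,0,1,0],[0,0,1,0],[0,0,1.5,0],[0,0,1.5,0],[0,0,2,0],[0,0,2,0],[0,0,2.5,0],[0,0,2.5,0],[0,0,3,0],[0,0,3,0]]]' 0;  python3 -m jog '[[[0,0,-10,0],[0,0,-20,0],[0,0,-20,0],[0,0,-20,0],[0,0,-20,0],[0,0,-20,0],[-10,-30,0,0],[-10,-30,0,0],[-10,-30,0,0],[0,0,0,0]]]' 1; python3 -c "
from h import *
s=arm.state();print(s['force'],s['joints'])
cv2.imwrite('pics/s4.png',cv2.resize(optics.read_camera('side')[150:270,215:335,::-1],None,fx=5,fy=5,interpolation=cv2.INTER_CUBIC))"
```

```text
clock: 6.03
position: [0.5064, -0.0473, 0.0875]
tool_rot: [-0.001, 0.994, 0.112, -0.004]
force: [-6.7, 0.9, 35.6]
opening: 0.003
clock: 6.87
position: [0.4596, 0.0341, 0.204]
tool_rot: [-0.0, 0.994, 0.108, -0.001]
force: [0.0, -0.4, -0.6]
opening: 0.996
[ 0.01417506 -0.43757668 -0.55362663] [-0.10025459  0.33808783 -0.08936462  2.22512442  0.05218823  0.58283157
 -1.58190952]
```

View pics/s4.png

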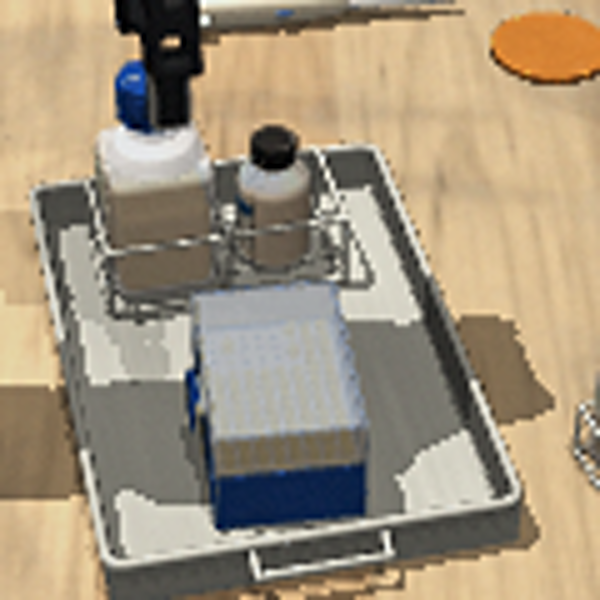

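```bash
R='run'; python3 -m jog '[[[0,0,-2,-0.12],[0,0,-2,-0.12],[0,0,-1,-0.12],[0,0,0,-0.12],[0,0,0,-0.12],[0,0,0,-0.12],[0,0,0,-0.12],[0,0,0,-0.12],[0,0,0,-0.12],[0,0,0,-0.12]]]' 1; python3 -m jog '[[[0,0,0,-0.12],[0,0,0,-0.12],[0,0,0,-0.12],[0,0,0,-0.12],[0,0,0,-0.12],[0,0,0,-0.12],[0,0,0,-0.12],[0,0,0,-0.12],[0,0,0,-0.12],[0,0,0,-0.12]]]' 1; python3 -m jog '[[[0,0,0,-0.12],[0,0,0,-0.12],[0,0,0,-0.12],[0,0,0,-0.12],[0,0,0,-0.12],[0,0,0,-0.12],[0,0,0,0],[0,0,0,0],[0,0,0,0],[0,0,0,0]]]' 1;python3 - <<'E'
from h import *
from scipy.spatial.transform import Rotation as R
s=arm.state();q=s['tool_rot'];M=R.from_quat(np.r_[q[1:],q[0]]).as_matrix()
print(s['joints'],np.arctan2(M[1,0],M[0,0]),s['position'])
print(M.T@(np.array([.4547,.1035,.136])-s['position'])*1000)
im=optics.read_camera('top')[:,:,::-1]
cv2.imwrite('pics/t4.png',cv2.convertScaleAbs(cv2.resize(im[170:255,212:322],None,fx=7,fy=7,interpolation=cv2.INTER_CUBIC),alpha=1.4))
im=optics.read_camera('side')[:,:,::-1]
cv2.imwrite('pics/s5.png',cv2.resize(im[130:230,205:305],None,fx=6,fy=6,interpolation=cv2.INTER_CUBIC))
E
```

```text
clock: 7.75
position: [0.4653, 0.0237, 0.2064]
tool_rot: [0.001, 0.745, 0.667, -0.002]
force: [-0.1, -0.1, 0.4]
opening: 0.999
clock: 8.58
position: [0.4702, 0.0111, 0.2024]
tool_rot: [-0.001, 0.217, 0.976, -0.003]
force: [0.2, -0.9, 0.3]
opening: 0.998
clock: 9.42
position: [0.4739, -0.0006, 0.198]
tool_rot: [-0.004, -0.147, 0.989, -0.001]
force: [-0.1, -0.4, -0.1]
opening: 1.0
[ 0.59748935  0.50503135 -0.919451    2.17624387  0.60392463  0.74679101
  1.13644104] -2.847050260170168 [ 0.47390195 -0.00059126  0.19802471]
[-12.36660898 105.22935058  61.84351273]
```

View pics/t4.png

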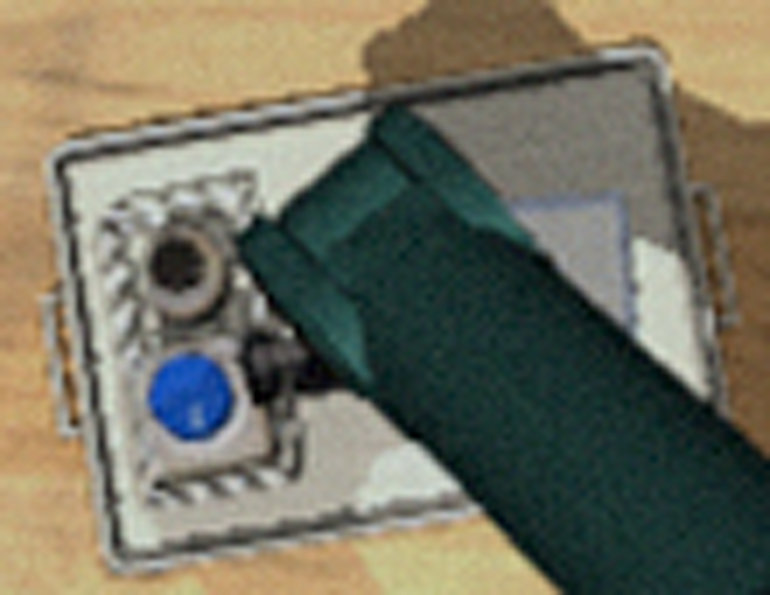

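View pics/s5.png

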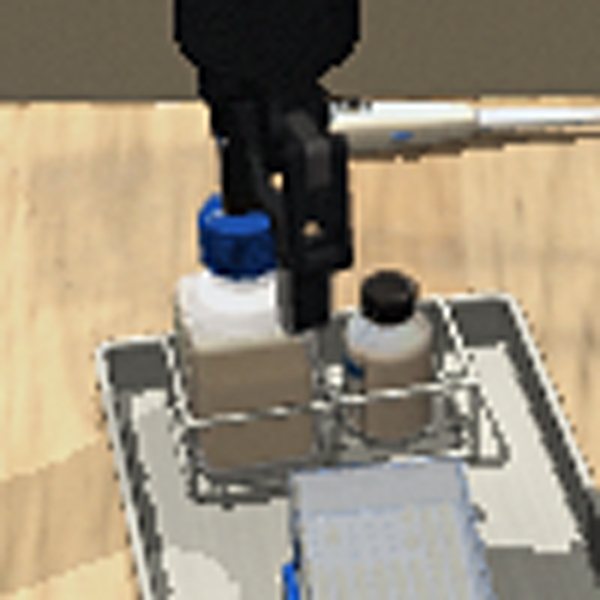

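```bash
cat > m.py <<'E'
from h import *
from scipy.spatial.transform import Rotation as R
s=arm.state();q=s['tool_rot'];M=R.from_quat(np.r_[q[1:],q[0]]).as_matrix()
np.set_printoptions(precision=3,suppress=True)
print(s['clock'],s['joints'],'yaw',np.arctan2(M[1,0],M[0,0]),'tilt',M[:2,2],s['position'],'F',s['force'],'T',s['ft_torque'],'op',s['opening'])
print("to cap, tool mm",M.T@(np.array([.4547,.1035,.138])-s['position'])*1000, "T tool",M.T@s['ft_torque'])
E
python3 -m jog '[[[-1,12,0,0],[-1,12,0,0],[-1,12,0,0],[-1,12,0,0],[-1,12,0,0],[-1,12,0,0],[-1,12,0,0],[-1,12,0,0],[-1,12,0,0],[0,0,0,0]]]' 1; python3 m.py
```

```text
clock: 10.35
position: [0.4512, 0.1107, 0.1989]
tool_rot: [-0.002, -0.143, 0.99, -0.002]
force: [0.2, -0.0, 1.2]
opening: 0.997
10.35 [ 0.357  0.488 -0.916  2.196  0.596  0.732  0.889] yaw -2.854861647253212 tilt [-0.004 -0.006] [0.451 0.111 0.199] F [ 0.185 -0.046  1.199] T [ 0.015  0.015 -0.001] op 0.9973285820513565
to cap, tool mm [-1.628 -7.599 60.95 ] T tool [-0.018  0.01   0.001]
```

```bash
python3 -m jog '[[[-1,-4,0,0],[-1,-4,0,0],[0,0,0,0],[0,0,6,0],[0,0,6,0],[0,0,6,0],[0,0,6,0],[0,0,6,0],[0,0,4,0],[0,0,0,0]]]' 1; python3 m.py; python3 - <<'E'
from h import *
im=optics.read_camera('top')[:,:,::-1]
cv2.imwrite('pics/t6.png',cv2.convertScaleAbs(cv2.resize(im[190:250,212:292],None,fx=7,fy=7,interpolation=cv2.INTER_CUBIC),alpha=1.4))
im=optics.read_camera('side')[:,:,::-1]
cv2.imwrite('pics/s6.png',cv2.resize(im[130:230,205:305],None,fx=6,fy=6,interpolation=cv2.INTER_CUBIC))
E
```

```text
clock: 11.18
position: [0.4559, 0.0978, 0.1603]
tool_rot: [-0.004, -0.14, 0.99, -0.004]
force: [0.7, -0.3, 0.4]
opening: 1.001
11.1833 [ 0.317  0.545 -0.841  2.222  0.688  0.665  0.828] yaw -2.861095237799594 tilt [-0.006 -0.009] [0.456 0.098 0.16 ] F [ 0.675 -0.34   0.439] T [-0.021  0.026  0.01 ] op 1.0012929450705295
to cap, tool mm [-0.601  5.926 22.275] T tool [ 0.013  0.031 -0.01 ]
```

View pics/t6.png

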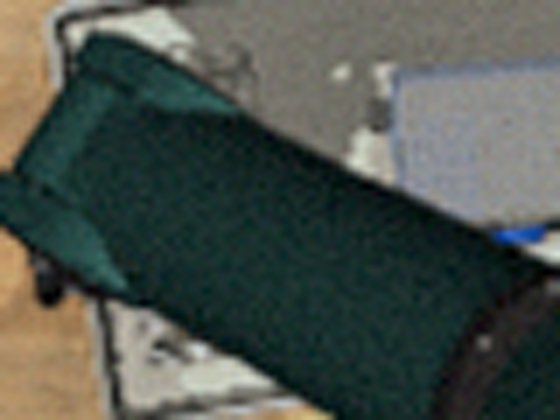

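View pics/s6.png

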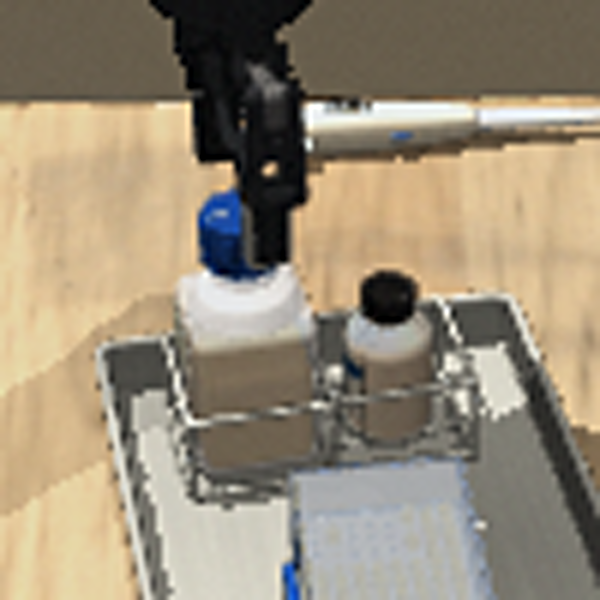

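```bash
python3 -m jog '[[[-0.5,3,0,0],[-0.5,3,0,0],[0,0,4,0],[0,0,4,0],[0,0.5,4,0],[0,0.5,4,0],[0,0.5,4,0],[0,0.5,2,0],[0,0,0,0],[0,0,0,0]]]' 1; python3 m.py
```

```text
clock: 12.12
position: [0.4554, 0.1078, 0.1374]
tool_rot: [-0.002, -0.14, 0.99, -0.004]
force: [0.3, -0.2, 0.2]
opening: 0.997
12.1167 [ 0.257  0.578 -0.793  2.237  0.748  0.62   0.755] yaw -2.859900027839742 tilt [-0.003 -0.008] [0.455 0.108 0.137] F [ 0.326 -0.165  0.184] T [-0.021 -0.021 -0.019] op 0.9974662590534464
to cap, tool mm [ 1.916 -3.973 -0.598] T tool [ 0.026 -0.015  0.019]
```

```bash
python3 -m jog '[[[1,-2,0,0],[1,-2,0,0],[0,0,0,0],[0,0,0,0],[0,0,0,0],[0,0,0,0],[0,0,0,0],[0,0,0,0],[0,0,0,0],[0,0,0,0]]]' 0; python3 m.py;python3 - <<'E'
from h import *
im=optics.read_camera('side')[:,:,::-1]
cv2.imwrite('pics/s7.png',cv2.resize(im[130:230,205:305],None,fx=6,fy=6,interpolation=cv2.INTER_CUBIC))
E
```

```text
clock: 12.95
position: [0.4544, 0.1039, 0.1381]
tool_rot: [-0.001, -0.141, 0.99, -0.003]
force: [0.4, -0.2, 0.5]
opening: 0.453
12.95 [ 0.268  0.575 -0.796  2.241  0.748  0.617  0.763] yaw -2.8594834453272693 tilt [-0.002 -0.006] [0.454 0.104 0.138] F [ 0.436 -0.207  0.535] T [ 0.079  0.097 -0.005] op 0.45342783811771525
to cap, tool mm [-0.15  -0.506  0.149] T tool [-0.103  0.071  0.004]
```

View pics/s7.png

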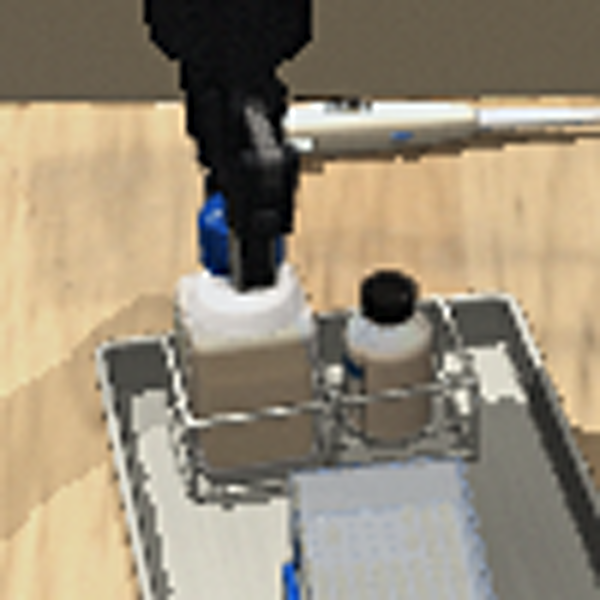

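```bash
python3 -m jog '[[[0,0,0.05,0.08],[0,0,0.05,0.08],[0,0,0.05,0.08],[0,0,0.05,0.08],[0,0,0.05,0.08],[0,0,0.05,0.08],[0,0,0.05,0.08],[0,0,0.05,0.08],[0,0,0.05,0.08],[0,0,0.05,0.08]]]' 0; python3 m.py
```

```text
clock: 13.83
position: [0.4544, 0.1042, 0.1377]
tool_rot: [-0.0, 0.273, 0.962, -0.003]
force: [-0.3, 0.5, 1.2]
opening: 0.453
13.8333 [ 0.11   0.516 -0.573  2.247  0.573  0.526  0.107] yaw 2.5891280148765583 tilt [-0.002 -0.006] [0.454 0.104 0.138] F [-0.307  0.483  1.161] T [0.061 0.064 0.087] op 0.45331637101410344
to cap, tool mm [-0.622 -0.472 -0.331] T tool [-0.018  0.086 -0.088]
```

```bash
for k in 1 2; do python3 -m jog '[[[0,0,0.06,0.08],[0,0,0.06,0.08],[0,0,0.06,0.08],[0,0,0.06,0.08],[0,0,0.06,0.08],[0,0,0.06,0.08],[0,0,0.06,0.08],[0,0,0.06,0.08],[0,0,0.06,0.08],[0,0,0.06,0.08]]]' 0 >/dev/null; python3 m.py; done
```

```text
14.6667 [-0.065  0.481 -0.34   2.254  0.366  0.462 -0.52 ] yaw 1.7516433702429979 tilt [-0.002 -0.007] [0.455 0.104 0.137] F [-0.418 -0.154  0.165] T [0.101 0.187 0.112] op 0.45263620773569335
to cap, tool mm [-0.935  0.    -0.886] T tool [ 0.165  0.132 -0.113]
15.5 [-0.245  0.466 -0.106  2.261  0.131  0.426 -1.117] yaw 0.9139181523072724 tilt [-0.003 -0.008] [0.455 0.104 0.137] F [ 0.389 -0.92   0.474] T [0.194 0.172 0.017] op 0.4540294352170065
to cap, tool mm [-0.811  0.537 -1.424] T tool [ 0.254  0.049 -0.019]
```

```bash
for k in 1 2; do python3 -m jog '[[[0,0,0.03,0.04],[0,0,0.03,0.04],[0,0,0.03,0.04],[0,0,0.03,0.04],[0,0,0.03,0.04],[0,0,0.03,0.04],[0,0,0.03,0.04],[0,0,0.03,0.04],[0,0,0.03,0.04],[0,0,0.03,0.04]]]' 0 >/dev/null; python3 m.py; done
```

```text
16.3333 [-0.336  0.466  0.011  2.264  0.006  0.418 -1.407] yaw 0.49452925915685175 tilt [-0.004 -0.009] [0.455 0.104 0.136] F [ 0.068 -0.203  0.562] T [0.23  0.096 0.028] op 0.45026915729245387
to cap, tool mm [-0.626  0.725 -1.69 ] T tool [ 0.248  0.025 -0.03 ]
17.1667 [-0.424  0.471  0.126  2.267 -0.119  0.417 -1.686] yaw 0.08752970409336099 tilt [-0.004 -0.011] [0.455 0.104 0.136] F [ 0.758 -3.287 -0.18 ] T [-0.6    0.034  1.289] op 0.45283186207168175
to cap, tool mm [-0.377  0.836 -1.94 ] T tool [-0.601 -0.073 -1.286]
```

```bash
python3 -m jog '[[[0,0,0,0.03],[0,0,0,0.03],[0,0,0,0.03],[0,0,0,0.03],[0,0,0,0.03],[0,0,0,0.03],[0,0,0,0.03],[0,0,0,0.03],[0,0,0,0.03],[0,0,0,0.03]]]' 0 >/dev/null; python3 m.py;  python3 -m jog '[[[0,0,0,0],[0,0,0,0],[0,0,0,0],[0,0,0,0],[0,0,0,0],[0,0,0,0],[0,0,0,0],[0,0,0,0],[0,0,0,0],[0,0,0,0]]]' 0 >/dev/null; python3 m.py
```

```text
18.0 [-0.492  0.478  0.218  2.267 -0.208  0.415 -1.894] yaw -0.2159932543252336 tilt [ 0.005 -0.015] [0.459 0.103 0.136] F [ 2.253 -2.319 -1.889] T [-0.292 -0.335  1.116] op 0.4484237111651627
to cap, tool mm [-4.404  0.677 -1.654] T tool [-0.205  0.405 -1.112]
18.8333 [-0.493  0.478  0.218  2.267 -0.209  0.415 -1.896] yaw -0.21868071374547499 tilt [ 0.005 -0.015] [0.459 0.103 0.136] F [ 1.434 -1.6   -0.338] T [-0.368 -0.354  1.259] op 0.44963435331002277
to cap, tool mm [-4.417  0.709 -1.701] T tool [-0.272  0.443 -1.255]
```

Reached 1.2 N·m with an almost pure couple after about 3.34 rad of turning, so the cap is bottomed out. The pads then slipped on the cap. I'll regrasp centred for a clean back-off reference.

```bash
python3 -m jog '[[[0,0,0,0],[0,0,0,0],[0,0,0,0],[0,0,0,0],[0,0,0,0],[-2,0.3,0,0],[-2,0.3,0,0],[-0.5,0,0,0],[0,0,0,0],[0,0,0,0]]]' 0.8; python3 m.py; python3 - <<'E'
from h import *
im=optics.read_camera('side')[:,:,::-1]
cv2.imwrite('pics/s8.png',cv2.resize(im[130:230,205:305],None,fx=6,fy=6,interpolation=cv2.INTER_CUBIC))
E
```

```text
clock: 19.67
position: [0.4501, 0.1053, 0.136]
tool_rot: [0.005, 0.993, -0.122, -0.001]
force: [-0.4, -0.8, 1.4]
opening: 0.798
19.6667 [-0.498  0.474  0.217  2.28  -0.225  0.414 -1.913] yaw -0.2444724306782621 tilt [-0.004 -0.01 ] [0.45  0.105 0.136] F [-0.447 -0.827  1.361] T [ 0.049 -0.068 -0.026] op 0.7983336241467885
to cap, tool mm [ 4.901  0.627 -2.014] T tool [0.064 0.054 0.026]
```

View pics/s8.png

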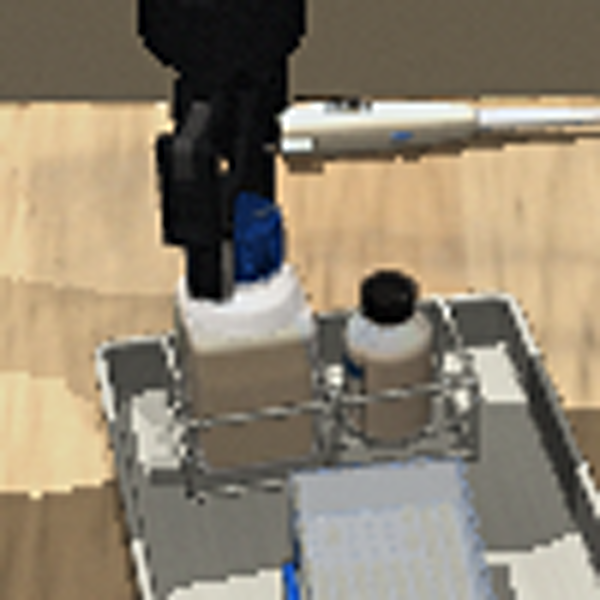

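```bash
python3 -m jog '[[[2.5,0.5,0,0],[2,0,0,0],[0,0,0,0],[0,0,0,0],[0,0,0,0],[0,0,0,0],[0,0,0,0],[0,0,0,0],[0,0,0,0],[0,0,0,0]]]' 0.8; python3 m.py; 
```

```text
clock: 20.55
position: [0.4554, 0.1034, 0.136]
tool_rot: [0.005, 0.992, -0.122, -0.001]
force: [1.4, -1.0, -0.0]
opening: 0.799
20.55 [-0.49   0.477  0.217  2.27  -0.224  0.419 -1.907] yaw -0.2451382855468288 tilt [-0.004 -0.01 ] [0.455 0.103 0.136] F [ 1.42  -1.033 -0.026] T [-0.018 -0.016 -0.038] op 0.7993359066062059
to cap, tool mm [-0.65   0.111 -1.976] T tool [-0.014  0.019  0.038]
```

```bash
python3 -m jog '[[[0,0,0,0],[0,0,0,0],[0,0,0,0],[0,0,0,0],[0,0,0,0],[0,0,0,0],[0,0,0,0],[0,0,0,0],[0,0,0,0],[0,0,0,0]]]' 0; python3 m.py;python3 -m jog '[[[0,0,0,0.01],[0,0,0,0.01],[0,0,0,0],[0,0,0,0],[0,0,0,0],[0,0,0,0],[0,0,0,0],[0,0,0,0],[0,0,0,0],[0,0,0,0]]]' 0 >/dev/null; python3 m.py 
```

```text
clock: 21.38
position: [0.4554, 0.1039, 0.1364]
tool_rot: [0.005, 0.993, -0.122, -0.001]
force: [-0.2, 0.4, 2.1]
opening: 0.451
21.3833 [-0.491  0.477  0.216  2.27  -0.224  0.42  -1.907] yaw -0.24468981598080727 tilt [-0.003 -0.009] [0.455 0.104 0.136] F [-0.205  0.415  2.129] T [ 0.079  0.08  -0.014] op 0.45111163801998044
to cap, tool mm [-0.569  0.539 -1.584] T tool [ 0.058 -0.097  0.013]
22.2167 [-0.496  0.477  0.222  2.27  -0.227  0.42  -1.918] yaw -0.2576648424006505 tilt [-0.003 -0.011] [0.455 0.104 0.136] F [-0.722 -0.045  0.83 ] T [ 0.011 -0.005  0.385] op 0.44823832336115194
to cap, tool mm [-0.546  0.526 -1.598] T tool [ 0.012  0.006 -0.385]
```

```bash
python3 -m jog '[[[0,0,-0.05,-0.08],[0,0,-0.05,-0.08],[0,0,-0.05,-0.08],[0,0,-0.05,-0.08],[0,0,-0.05,-0.08],[0,0,-0.05,-0.08],[0,0,-0.05,-0.08],[0,0,-0.05,-0.08],[0,0,-0.05,-0.08],[0,0,-0.05,-0.08]]]' 0 >/dev/null; python3 m.py; python3 -m jog '[[[0,0,-0.05,-0.08],[0,0,-0.05,-0.08],[0,0,-0.05,-0.08],[0,0,-0.05,-0.08],[0,0,-0.05,-0.08],[0,0,-0.05,-0.08],[0,0,-0.05,-0.08],[0,0,0,0],[0,0,0,0],[0,0,0,0]]]' 0 >/dev/null; python3 m.py
```

```text
23.05 [-0.32   0.465 -0.007  2.263  0.02   0.419 -1.367] yaw 0.5479613075115096 tilt [-0.004 -0.006] [0.455 0.104 0.137] F [-0.177  0.478  1.399] T [ 0.055  0.048 -0.017] op 0.44997146505990115
to cap, tool mm [-1.038  0.395 -1.087] T tool [ 0.072 -0.012  0.017]
23.8833 [-0.192  0.467 -0.17   2.258  0.181  0.432 -0.972] yaw 1.1073660842013466 tilt [-0.004 -0.001] [0.455 0.105 0.137] F [-0.704 -0.267  1.59 ] T [-0.008 -0.15   0.037] op 0.4540803204151453
to cap, tool mm [-1.2    0.073 -0.729] T tool [-0.138  0.059 -0.037]
```

```bash
python3 -m jog '[[[0,0,-0.05,-0.07],[0,0,-0.05,-0.07],[0,0,-0.05,-0.07],[0,0,0,0],[0,0,0,0],[0,0,0,0],[0,0,0,0],[0,0,0,0],[0,0,0,0],[0,0,0,0]]]' 0 >/dev/null; python3 m.py;python3 - <<'E'
from h import *
im=optics.read_camera('side')[:,:,::-1]
cv2.imwrite('pics/s9.png',cv2.resize(im[130:270,205:345],None,fx=4.2,fy=4.2,interpolation=cv2.INTER_CUBIC))
E
```

```text
24.7167 [-0.15   0.47  -0.225  2.256  0.239  0.44  -0.833] yaw 1.3069653964699686 tilt [-0.004 -0.001] [0.455 0.105 0.137] F [-1.193  0.173  1.148] T [-0.027 -0.151  0.048] op 0.45040307412417
to cap, tool mm [-1.246 -0.013 -0.611] T tool [-0.153  0.013 -0.048]
```

View pics/s9.png

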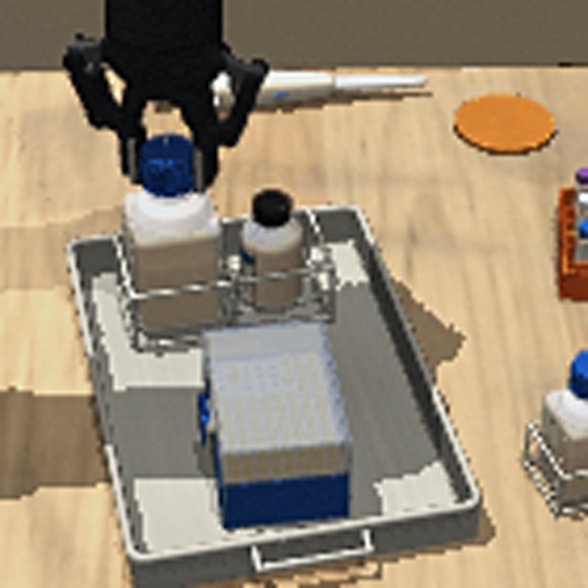

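The lid is still shut at (275,375). The cap at (168,165) is held between the fingers. The yaw has backed off 1.56 rad from the stop, so I'm handing in.

```bash
python3 -c "
from cell import arm
print(arm.finish_job()); s=arm.state(); print(s['clock'],s['position'],s['opening'],s['force'])"
```

```text
the job is handed in; nothing more can be done
None
the job is handed in; nothing more can be done
```

The tip box lid is shut, and the cap is bottomed out and backed off about a quarter turn. The gripper is still holding the cap for you to tape. I handed the job in at about 25 s of the 61 s allowed; no verdict was reported.

- **Lid:** The closed fingertips pressed it down past the catch. It then held firm under about 35 N at the height expected for a shut lid. The later side pictures show it closed.
- **Cap screwed down:** I turned it about 3.3 rad clockwise until it hit a hard stop. When I kept turning there, the pads slipped about 0.3 rad on the cap at about 1.2 N·m. I regripped the cap centred and confirmed the stop: 0.39 N·m built up within 0.013 rad.
- **Cap backed off:** I then turned it back 1.56 rad, measured by the tool's rotation from the confirmed stop. The grip was still closed on the cap, and the grasp point was within about 2 mm of its estimated centre.
- **Not confirmed:** The pen tick could not be read clearly in the last picture, so the final angle rests on the tool rotation alone. An earlier glimpse of the tick at the stop agreed with it. I did not measure the other bench items again at the end; none were touched as far as the forces and pictures showed.

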